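Bring out the urgent specimen's tray

ROBOT

A 6-joint arm with a two-finger parallel gripper is mounted at the origin on a cart in front of the work surface, level with it; the furniture and walls round the work are solid. World frame = base frame: x ahead of the robot, y to its left, z up, the work surface at z = 0. Lengths are in mm, angles in degrees, forces in N, time in s.
With the tool pointing down it reaches from about 300 to 850 mm from the base axis. Payload 4.2 kg.
Tool frame: the origin (TCP) lies midway between the tips of the shut fingers; the grasp point (between the pads) lies 19 mm behind it (env.grip_point_offset is the distance from the TCP to the grasp point, in mm); z points along the fingers, x is the direction in which the jaws open and shut, and the axes are right-handed (so a half turn about z gives the same grasp; the last joint's range is limited). The gripper opens to 91 mm and grips with 3 to 60 N. Pads are 32 mm wide; open, the fingers measure 118 mm over their backs; the gripper's body (76 mm by 178 mm) begins 60 mm behind the grasp point.
Start: joints at [62.739, 18.312, 89.639, -0, 72.044, -1.146], TCP at [253.109, 516.313, 213.976] pointing down, gripper open.
Joint ranges: [-177.97, 177.97], [-48.28, 115.42], [12.27, 149.76], [-77.06, 257.06], [2.81, 150.46], [-146.56, 146.56]. Speed limits (degrees/s): [147.25, 147.25, 180, 180, 180, 180].

INTERFACE

Orientations are given as [roll, pitch, yaw] about the fixed x, y, z axes, in that order (R = Rz(yaw) Ry(pitch) Rx(roll)).
In Python, from workcell import env gives the robot as it stands.
- The arm moves only by the shell command python3 -m pendant 'ROWS' [FORCE]. ROWS is JSON, a list of rows, each an object with "xyz": the shift along the tool's x, y, z in m, a list of three; "roll": the turn about the tool's z in degrees; "jaw": the closure, from 0 (fully open) to 1 (shut). A call has exactly 8 rows; each row is the pose to reach, as a shift and turn from the pose commanded when the call began, along the tool's axes at that moment; what a row does not reach only later rows make up. A row lasts 1/8 s, in which the tool goes at most 62.5 mm and 10.7 degrees, less where a joint would pass 70% of its speed; a pose out of reach is approached as far as the arm can. A call with a gripper value outside its range is refused whole. The fingers move at their own pace and stop on an object; FORCE is the grip in N (left out, the last holds). Time passes only in rows, so rows that repeat a pose let the fingers close, or fill a call up. It gives the time, the measured TCP pose, the force and the opening at its end, in the units of the state.
- env.state(): the state, without advancing time (a new reading comes with each control period).
- env.grab_frame(name): name is "scene" or "top" or "wrist"; returns (picture, depth): 400x640x3 uint8, blue, green, red; 400x640 float32, mm along the optical axis (not along the pixel's ray), 0 where there is no reading.
- env.camera_params(name): a dict with "camera_matrix" (3x3 intrinsics, pixels), "cam_to_world" (4x4, takes a point from camera to world coordinates); the wrist camera has in their place "hand_eye" (4x4, takes a point from camera to tool coordinates, whose origin is the TCP and whose axes are the tool frame's). Camera axes: x right, y up, looking along -z (the intrinsics and any distortion apply to the point x, -y, -z); pixel columns grow to the right and rows downward; lengths in mm; the calibration is good to about 2 mm. A picture is of the moment at which its call begins: read the wrist's pose just before it. camera_params takes no time and is no camera call.
- env.job_done(): hands the job in, once; it reports no verdict.
The state is a dict: "time_s": time; "qpos": joint angles; "qvel": joint speeds; "effort": joint torques, N m; "ee_pos": TCP position; "ee_rot": TCP orientation; "force": force on the tool from outside, world axes, zero at the start; "torque": the same for the moment, N m; "gripper_width": finger opening in mm.
Only numpy, scipy, OpenCV 4.12 (cv2) and the standard library are available. Lean on these libraries where they do the work, as an engineer would, in place of code of your own. Each camera call takes 0.05 s, during which the arm holds its last target. There are 200 camera calls.

TASK

Both trays of the specimen dock stand a little ajar. Hook a fingertip behind the lip of the tray whose pot has the red sticker on its cap and draw it out until it meets its stop, and push the other tray fully home. Only pull and push the lips: do not pinch anything, do not handle, lift or tip the pots (each stays standing in its tray), and leave everything else on the bench where it is.

Things in the scene. Friction and masses are not known exactly. Their poses are not given: they have to be found in the camera images.
- dock: Grey two-lane specimen dock, fixed on the worktop, 100 (its x) x 144 (its y) x 36 mm high; its front (-x) faces the robot, z up. Two trays slide out along its -x, towards the robot, lane centre lines at y +34 (left) and -34 mm (right). Base from x -98 to +2 mm of the origin (at its underside), lane walls up to 29 mm high; open above.
- left_tray (a joint): Travel in m of the grey tray in the left lane (the dock's +y side): 0 fully home, 0.042 drawn out against its stop; positive towards the robot (the dock's -x). It slides stiffly (about 1.2 N) and stays where it is left. Both trays start a little ajar (11 to 17 mm).
- left_lip (a point): Middle of the top edge of the upright lip at the front end of the left tray, 48 mm above the worktop; moves with the tray. The lip is 58 mm wide across the slide and 10 mm thick along it. In front of it is only the flat worktop (partly under a thin black mat, 2 mm) and the worktop's front edge.
- left_bed (a point): Centre of the floor of the left tray's pot compartment (55 mm along the slide x 52 mm, rim 9 mm high, floor 18 mm above the worktop), 75 mm behind the left lip's point; moves with the tray. The line from it to the lip point (seen from above) is the direction of drawing out.
- left_pocket (a point): Centre of the floor of the empty finger pocket between the left tray's lip and its pot compartment; moves with the tray. The pocket is 40 mm long along the slide, 53 mm wide, between side cheeks 24 mm high (2.5 mm thick); its floor is 30 mm below the lip's top (18 mm above the worktop); a cross wall 10 mm high ends it. The lip's inner half is dark steel (hook here), its outer half orange with a blank card (push here).
- right_tray (a joint): Travel in m of the grey tray in the right lane (the dock's -y side): 0 fully home, 0.042 drawn out against its stop; positive towards the robot (the dock's -x). It slides stiffly (about 1.2 N) and stays where it is left. Both trays start a little ajar (11 to 17 mm).
- right_lip (a point): Middle of the top edge of the upright lip at the front end of the right tray, 48 mm above the worktop; moves with the tray. The lip is 58 mm wide across the slide and 10 mm thick along it. In front of it is only the flat worktop (partly under a thin black mat, 2 mm) and the worktop's front edge.
- right_bed (a point): Centre of the floor of the right tray's pot compartment (55 mm along the slide x 52 mm, rim 9 mm high, floor 18 mm above the worktop), 75 mm behind the right lip's point; moves with the tray. The line from it to the lip point (seen from above) is the direction of drawing out.
- right_pocket (a point): Centre of the floor of the empty finger pocket between the right tray's lip and its pot compartment; moves with the tray. The pocket is 40 mm long along the slide, 53 mm wide, between side cheeks 24 mm high (2.5 mm thick); its floor is 30 mm below the lip's top (18 mm above the worktop); a cross wall 10 mm high ends it. The lip's inner half is dark steel (hook here), its outer half orange with a blank card (push here).
- urgent_pot: Specimen pot with a yellow cap that bears a round red sticker (38 mm across) on top; 51 mm wide, 62 mm high, origin under its centre. Stands loose in one tray's compartment (either one); its top is 80 mm above the worktop. 30 g, tips if jerked.
- plain_pot: The same specimen pot with a plain yellow cap, 51 mm wide, 62 mm high, origin under its centre; stands loose in the other tray's compartment.
- white_pot: White lidded pot, 59 mm wide, 100 mm high, origin under its centre; behind the dock, between microscope and centrifuge: leave alone.
- green_box: Green slide box with clear lid, 125 (along x) x 42 x 32 mm high, origin under its centre; lies to the right of the dock, beside the big carton: leave alone.
- timer: White bench timer, 24 x 66 x 66 mm, origin under its centre; stands at the front right of the bench, beyond the big carton: leave alone.
- pen: Black marker pen, 136 mm long, lying behind the green slide box: leave alone.
Things that resemble listed ones, but are neither listed nor needed, are in the scene too. There is more than one size of the urgent_pot; the job needs the largest.

How it is judged (in metres and radians):
At the end, for the whole second after the job is handed in: The tray holding the pot with the red sticker is out to its stop (at least 38 of 42 mm), the tray holding the plain pot is home (within 4 mm), each pot stands upright and at rest in its own tray (its centre within 18 mm of the compartment's centre) (((horizontal distance between urgent_pot and left_bed below 0.018 m and horizontal distance between plain_pot and right_bed below 0.018 m and value of joint left_tray above 0.038 m and value of joint right_tray below 0.004 m) or (horizontal distance between urgent_pot and right_bed below 0.018 m and horizontal distance between plain_pot and left_bed below 0.018 m and value of joint right_tray above 0.038 m and value of joint left_tray below 0.004 m)) and angle between each of urgent_pot, plain_pot's own z axis and vertical below 0.1 rad and height (world z) of each of urgent_pot, plain_pot below 0.023 m and linear speed of each of urgent_pot, plain_pot below 0.02 m/s); the robot touches nothing.
It fails at once if a specimen pot is lifted or tipped (height (world z) of any of urgent_pot, plain_pot above 0.03 m or angle between any of urgent_pot, plain_pot's own z axis and vertical above 0.4 rad).
It fails at once if the robot handles a specimen pot (more than 3 N) (contact force between any of the fingers, the arm and urgent_pot above 3 N or contact force between any of the fingers, the arm and plain_pot above 3 N).
It fails at once if a tray's lip, or its pocket from side to side, is pinched or spread by the fingers (both faces or both cheeks pressed at once) ((contact force between the fingers and left_tray_c0 above 1.5 N and contact force between the fingers and left_tray_c1 above 1.5 N) or (contact force between the fingers and left_tray_c2 above 1.5 N and contact force between the fingers and left_tray_c3 above 1.5 N) or (contact force between the fingers and right_tray_c0 above 1.5 N and contact force between the fingers and right_tray_c1 above 1.5 N) or (contact force between the fingers and right_tray_c2 above 1.5 N and contact force between the fingers and right_tray_c3 above 1.5 N)).
It fails at once if the tray with the plain pot is drawn out (beyond 30 mm) ((horizontal distance between plain_pot and left_bed below 0.03 m and value of joint left_tray above 0.03 m) or (horizontal distance between plain_pot and right_bed below 0.03 m and value of joint right_tray above 0.03 m)).
It fails at once if another thing on the bench is moved more than 15 mm (distance of any of white_pot, green_box, timer, pen from where it was at the start of the episode above 0.015 m).
It also fails if it takes over 35 s, if anything falls off the work surface, if the arm or the gripper's body presses on something with over 40 N, if the wrist force passes 120 N, or if a joint passes its speed limit or range.

## Working session

There is one attempt and no reset: what is moved stays moved. The work goes in short steps, Python scripts to look and compute and a shell command to move; the robot and the scene stay as the last step left them, time stands still between calls to the robot, and variables do not carry over. Pictures are saved under pics/ and viewed, about 8 in all and at most 12, crops included, and the job is handed in when it is done.

```bash
mkdir -p pics; cat > h.py <<'E'
from workcell import env
import numpy as np, cv2
from scipy.spatial.transform import Rotation as R
def grab(n):
    s=env.state(); im,d=env.grab_frame(n); p=env.camera_params(n)
    if n=="wrist":
        T=np.eye(4); T[:3,:3]=R.from_euler('xyz',s['ee_rot'],degrees=True).as_matrix(); T[:3,3]=s['ee_pos']; T=T@np.array(p['hand_eye'])
    else: T=np.array(p['cam_to_world'])
    np.savez(n+'.npz',im=im,d=d,T=T,K=np.array(p['camera_matrix'])); return im,d
def world(n,u,v,z=None):
    f=np.load(n+'.npz'); K=f['K']; T=f['T']; 
    r=np.array([(u-K[0,2])/K[0,0],-(v-K[1,2])/K[1,1],-1.])
    if z is None: return T[:3,:3]@(r*f['d'][int(v),int(u)])+T[:3,3]
    w=T[:3,:3]@r; return T[:3,3]+w*(z-T[2,3])/w[2]
E
python3 - <<'E'
from h import *
for n in("scene","top"):
    im,d=grab(n); cv2.imwrite(f'pics/{n}1.png',im)
    print(env.camera_params(n).keys())
print(env.state())
E
```

```text
dict_keys(['camera_matrix', 'cam_to_world'])
dict_keys(['camera_matrix', 'cam_to_world'])
{'time_s': 0.1, 'qpos': array([ 6.27391466e+01,  1.83466788e+01,  8.97007969e+01,  7.77144783e-04,
        7.20442617e+01, -1.14544070e+00]), 'qvel': array([-0.10180086, -0.02130067, -0.23460521, -0.03352121,  0.10705126,
        0.0815161 ]), 'effort': array([ 2.36839100e-03, -4.13329875e+01, -2.32511151e+01,  7.28763454e-02,
        4.22220631e-02, -3.46577644e-05]), 'ee_pos': array([252.88100012, 515.88670206, 213.20803004]), 'ee_rot': array([-1.79997427e+02,  9.17043170e-02,  6.38843492e+01]), 'force': array([ 0.00686396, -0.42421913,  0.77261258]), 'torque': array([0.0492283 , 0.03878152, 0.00426127]), 'gripper_width': 91.40789441302401}
```

View pics/scene1.png

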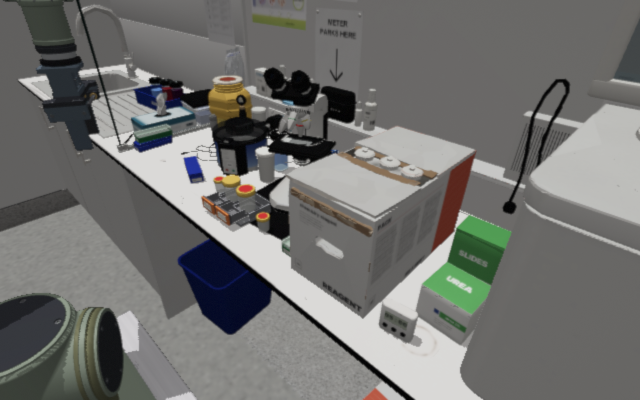

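View pics/top1.png

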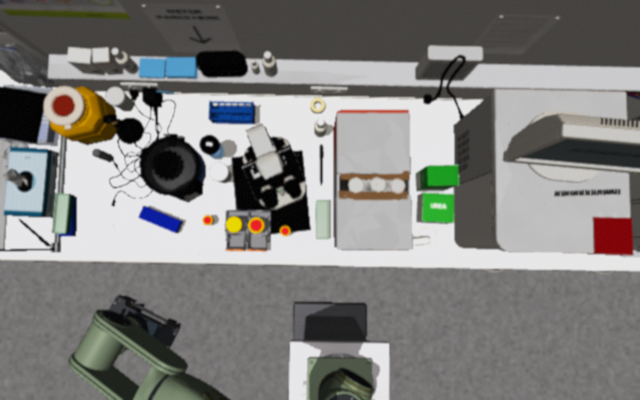

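The top view shows the dock at about (248,229). It holds a plain yellow cap at (234,224) in the left tray and a red-stickered cap at (256,225) in the right. Possible mistakes are the small red-sticker pots at (208,220) and (286,231), and the big orange jar with a red top at (65,105). I choose the one in the dock at (256,225) and check it in a crop.

```bash
python3 - <<'E'
from h import *
im=np.load('top.npz')['im']; cv2.imwrite('pics/c1.png',cv2.resize(im[195:265,195:305],None,fx=7,fy=7,interpolation=cv2.INTER_CUBIC))
for u,v in[(234,225),(256,225),(208,220),(286,231),(248,246)]: print(u,v,world('top',u,v).round(1))
E
```

```text
234 225 [514.  333.4  75.7]
256 225 [515.  264.6  85.7]
208 220 [529.3 421.6  40.6]
286 231 [499.4 174.7  42.4]
248 246 [450.  293.3  39.2]
```

View pics/c1.png

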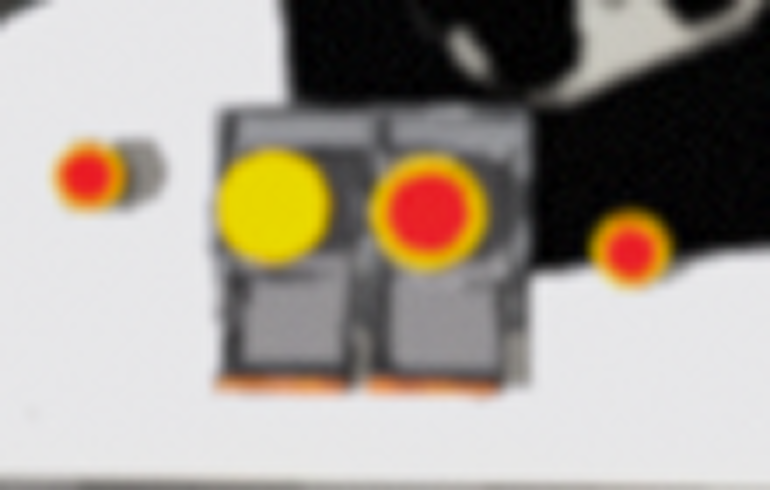

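The crop confirms it. The large red-sticker pot is in the right tray (crop 428,212), the plain one is in the left tray (272,207), and the lips are at crop row 385. Next I check heights around the approach and compute a hover move.

```bash
cat >> h.py <<'E'
def rel(target,yaw=None,s=None):
    s=s or env.state(); M=R.from_euler('xyz',s['ee_rot'],degrees=True).as_matrix()
    d=M.T@(np.array(target)-s['ee_pos']); print('shift',d.round(1),'roll',None if yaw is None else round(s['ee_rot'][2]-yaw,1), 'at',s['ee_pos'].round(1),s['ee_rot'].round(1),'F',s['force'].round(1))
E
python3 - <<'E'
from h import *
f=np.load('top.npz');d=f['d'];vv,uu=np.mgrid[0:400,0:640];K=f['K']
P=np.stack([(uu-K[0,2])/K[0,0]*d,-(vv-K[1,2])/K[1,1]*d,-d],-1)@f['T'][:3,:3].T+f['T'][:3,3]
m=d>0
for x in range(400,720,40):
  print(x,[(y,int(P[...,2][m&(abs(P[...,0]-x-20)<20)&(abs(P[...,1]-y-20)<20)].max(initial=-1))) for y in range(120,440,40)])
rel([420,300,220],0)
print(env.camera_params('wrist'))
E
```

```text
400 [(120, 8), (160, 7), (200, 50), (240, 54), (280, 53), (320, 52), (360, 48), (400, 7)]
440 [(120, 7), (160, 8), (200, 45), (240, 53), (280, 50), (320, 50), (360, 46), (400, 7)]
480 [(120, 10), (160, 50), (200, 37), (240, 89), (280, 88), (320, 87), (360, 43), (400, 48)]
520 [(120, 9), (160, 373), (200, 386), (240, 87), (280, 85), (320, 88), (360, 35), (400, 48)]
560 [(120, 392), (160, 394), (200, 390), (240, 186), (280, 39), (320, 41), (360, 38), (400, 8)]
600 [(120, 386), (160, 374), (200, 360), (240, 352), (280, 179), (320, 7), (360, 8), (400, 7)]
640 [(120, 357), (160, 357), (200, 356), (240, 329), (280, 185), (320, 102), (360, 107), (400, 122)]
680 [(120, 188), (160, 353), (200, 347), (240, 295), (280, 181), (320, 106), (360, 104), (400, 128)]
shift [-120.3  245.1   -6.6] roll 63.9 at [252.9 515.9 213.2] [-1.80e+02  1.00e-01  6.39e+01] F [ 0.  -0.4  0.8]
{'camera_matrix': array([[318.22593098,   0.        , 321.64503175],
       [  0.        , 318.22593098, 206.30761605],
       [  0.        ,   0.        ,   1.        ]]), 'hand_eye': array([[ 9.99999596e-01,  6.80615702e-05, -8.96760579e-04,
        -5.90090478e-01],
       [-1.79740870e-04, -9.61889583e-01, -2.73438104e-01,
        -7.71375586e+01],
       [-8.81195287e-04,  2.73438155e-01, -9.61889182e-01,
        -1.69132699e+02],
       [ 0.00000000e+00,  0.00000000e+00,  0.00000000e+00,
         1.00000000e+00]])}
```

```bash
python3 - <<'E'
from h import *
f=np.load('top.npz');d=f['d'];vv,uu=np.mgrid[0:400,0:640];K=f['K']
P=np.stack([(uu-K[0,2])/K[0,0]*d,-(vv-K[1,2])/K[1,1]*d,-d],-1)@f['T'][:3,:3].T+f['T'][:3,3]
Q=P[(d>0)&(P[...,2]>150)&(P[...,0]>400)&(P[...,0]<620)&(P[...,1]>100)&(P[...,1]<330)]
i=np.argsort(np.hypot(Q[:,0]-470,Q[:,1]-266))[:6]; print(Q[i].round())
rel([415,300,215],90)
E
```

```text
[[550. 210. 373.]
 [548. 205. 372.]
 [551. 207. 372.]
 [553. 209. 378.]
 [548. 203. 370.]
 [555. 212. 372.]]
shift [-122.5  240.6   -1.6] roll -26.1 at [252.9 515.9 213.2] [-1.80e+02  1.00e-01  6.39e+01] F [ 0.  -0.4  0.8]
```

```bash
python3 -m pendant '[{"xyz":[-0.010,0.020,0],"roll":-3,"jaw":1},{"xyz":[-0.030,0.060,0],"roll":-8,"jaw":1},{"xyz":[-0.055,0.105,0],"roll":-13,"jaw":1},{"xyz":[-0.080,0.155,0],"roll":-18,"jaw":1},{"xyz":[-0.102,0.200,0],"roll":-22,"jaw":1},{"xyz":[-0.117,0.230,0],"roll":-25,"jaw":1},{"xyz":[-0.122,0.240,0],"roll":-26,"jaw":1},{"xyz":[-0.122,0.240,0],"roll":-26,"jaw":1}]' 20
python3 - <<'E'
from h import *
im,d=grab('wrist'); cv2.imwrite('pics/w1.png',im); s=env.state(); print(s['ee_pos'],s['ee_rot'],s['gripper_width'])
E
```

```text
time_s: 1.1
ee_pos: [415.1, 300.4, 213.6]
ee_rot: [-180.0, 0.0, 89.8]
force: [0.7, 1.0, 0.1]
gripper_width: 14.4
[414.75784178 300.95403036 213.6547661 ] [-1.79956081e+02  2.66696783e-03  8.98161422e+01] 10.425577129412208
```

View pics/w1.png

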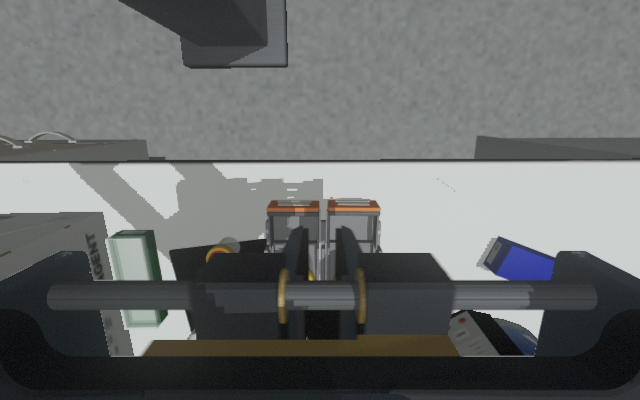

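The wrist view has its up direction towards the robot. The right tray's lip spans about u 267–320 and the left tray's 328–381, both near v 207. I enlarge this.

```bash
python3 - <<'E'
from h import *
f=np.load('wrist.npz'); cv2.imwrite('pics/c2.png',cv2.resize(f['im'][190:260,255:395],None,fx=5.7,fy=5.7,interpolation=cv2.INTER_CUBIC))
for u in (270,280,294,310,318,330,340,354,370,379): print(u,[(v,*world('wrist',u,v).round(0).astype(int).tolist()) for v in (203,206,209,212,215,220)])
E
```

```text
270 [(203, 435, 240, 27), (206, 434, 242, 41), (209, 436, 243, 45), (212, 440, 243, 46), (215, 443, 243, 46), (220, 453, 241, 35)]
280 [(203, 434, 252, 30), (206, 435, 253, 39), (209, 437, 254, 45), (212, 440, 254, 46), (215, 443, 254, 46), (220, 459, 249, 16)]
294 [(203, 434, 268, 29), (206, 435, 269, 40), (209, 437, 269, 45), (212, 440, 269, 45), (215, 443, 269, 47), (220, 459, 266, 16)]
310 [(203, 435, 286, 26), (206, 435, 287, 39), (209, 436, 287, 46), (212, 440, 287, 46), (215, 443, 287, 47), (220, 459, 286, 17)]
318 [(203, 436, 296, 24), (206, 435, 296, 38), (209, 436, 296, 46), (212, 441, 296, 43), (215, 444, 296, 44), (220, 451, 296, 42)]
330 [(203, 435, 310, 28), (206, 434, 309, 42), (209, 436, 309, 47), (212, 440, 309, 47), (215, 444, 309, 46), (220, 459, 310, 17)]
340 [(203, 434, 321, 31), (206, 434, 320, 42), (209, 437, 320, 46), (212, 440, 320, 46), (215, 444, 320, 46), (220, 459, 322, 17)]
354 [(203, 434, 337, 30), (206, 435, 336, 41), (209, 436, 335, 48), (212, 440, 336, 46), (215, 443, 336, 47), (220, 459, 339, 16)]
370 [(203, 435, 356, 27), (206, 435, 354, 41), (209, 437, 353, 47), (212, 440, 353, 46), (215, 444, 354, 45), (220, 459, 358, 17)]
379 [(203, 443, 372, -1), (206, 447, 372, -2), (209, 437, 363, 47), (212, 440, 363, 45), (215, 444, 363, 46), (220, 465, 373, -2)]
```

View pics/c2.png

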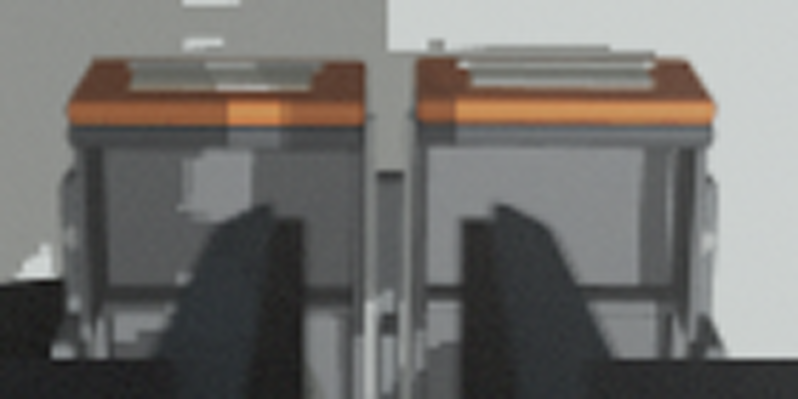

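The lip tops are clear. Right lip: outer face x≈435, inner face 445, y centre 268. Left lip: y centre 336. Yaw is about 0. The hook entry for the right tray is TCP (467, 268, 33). First I go above it.

```bash
python3 -m pendant '[{"xyz":[-0.006,0.010,0.01],"roll":0,"jaw":1},{"xyz":[-0.014,0.025,0.03],"roll":0,"jaw":1},{"xyz":[-0.024,0.040,0.055],"roll":0,"jaw":1},{"xyz":[-0.030,0.049,0.08],"roll":0,"jaw":1},{"xyz":[-0.032,0.052,0.1],"roll":0,"jaw":1},{"xyz":[-0.032,0.052,0.11],"roll":0,"jaw":1},{"xyz":[-0.032,0.052,0.115],"roll":0,"jaw":1},{"xyz":[-0.032,0.052,0.115],"roll":0,"jaw":1}]'
python3 - <<'E'
from h import *
im,d=grab('wrist'); cv2.imwrite('pics/w2.png',im[150:400,150:500].repeat(2,0).repeat(2,1)); rel([467,268,33],90)
print(env.state()['gripper_width'])
E
```

```text
time_s: 2.15
ee_pos: [466.8, 269.3, 99.1]
ee_rot: [180.0, -0.0, 89.9]
force: [0.1, 0.0, 0.1]
gripper_width: 0.3
shift [-1.5 -0.1 66.5] roll -0.1 at [467.1 269.4  99.5] [179.9  -0.   89.9] F [-1.1  0.4  0.2]
0.4748077671030174
```

View pics/w2.png

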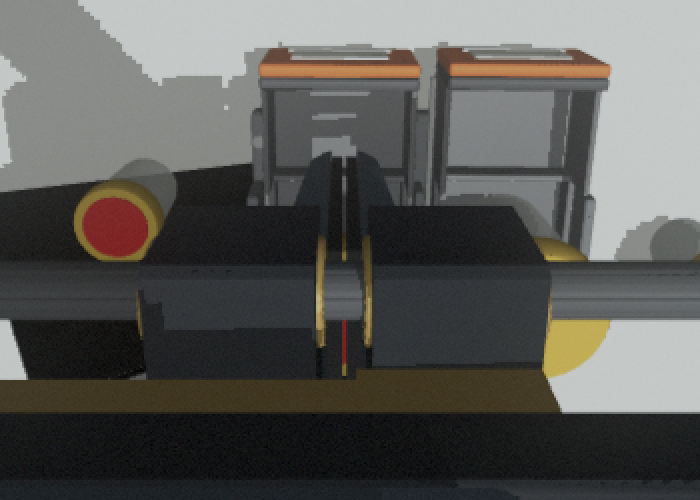

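The shut fingers are centred over the right pocket (picture u≈343, cheeks at 268 and 412), in front of the red-sticker pot. I descend.

```bash
python3 -m pendant '[{"xyz":[-0.001,0,0.008],"roll":0,"jaw":1},{"xyz":[-0.001,0,0.020],"roll":0,"jaw":1},{"xyz":[-0.001,0,0.034],"roll":0,"jaw":1},{"xyz":[-0.001,0,0.047],"roll":0,"jaw":1},{"xyz":[-0.001,0,0.057],"roll":0,"jaw":1},{"xyz":[-0.001,0,0.063],"roll":0,"jaw":1},{"xyz":[-0.001,0,0.066],"roll":0,"jaw":1},{"xyz":[-0.001,0,0.066],"roll":0,"jaw":1}]'
```

```text
time_s: 3.2
ee_pos: [466.9, 268.1, 33.0]
ee_rot: [180.0, -0.0, 89.9]
force: [0.7, 0.3, -0.3]
gripper_width: 0.6
```

Free entry. I pull gently, first 20 mm (about 6 mm of it free).

```bash
python3 -m pendant '[{"xyz":[0,-0.002,0],"roll":0,"jaw":1},{"xyz":[0,-0.004,0],"roll":0,"jaw":1},{"xyz":[0,-0.006,0],"roll":0,"jaw":1},{"xyz":[0,-0.009,0],"roll":0,"jaw":1},{"xyz":[0,-0.012,0],"roll":0,"jaw":1},{"xyz":[0,-0.015,0],"roll":0,"jaw":1},{"xyz":[0,-0.018,0],"roll":0,"jaw":1},{"xyz":[0,-0.020,0],"roll":0,"jaw":1}]'
python3 -m pendant '[{"xyz":[0,-0.002,0],"roll":0,"jaw":1},{"xyz":[0,-0.004,0],"roll":0,"jaw":1},{"xyz":[0,-0.006,0],"roll":0,"jaw":1},{"xyz":[0,-0.008,0],"roll":0,"jaw":1},{"xyz":[0,-0.009,0],"roll":0,"jaw":1},{"xyz":[0,-0.010,0],"roll":0,"jaw":1},{"xyz":[0,-0.010,0],"roll":0,"jaw":1},{"xyz":[0,-0.010,0],"roll":0,"jaw":1}]'
```

```text
time_s: 4.2
ee_pos: [446.7, 268.2, 33.0]
ee_rot: [180.0, -0.0, 89.9]
force: [1.4, -0.3, 0.6]
gripper_width: 0.5
time_s: 5.2
ee_pos: [436.6, 267.9, 32.9]
ee_rot: [-180.0, 0.0, 89.9]
force: [0.5, 0.7, -0.4]
gripper_width: 0.8
```

```bash
python3 -m pendant '[{"xyz":[0,-0.001,0],"roll":0,"jaw":1},{"xyz":[0,-0.002,0],"roll":0,"jaw":1},{"xyz":[0,-0.003,0],"roll":0,"jaw":1},{"xyz":[0,-0.004,0],"roll":0,"jaw":1},{"xyz":[0,-0.004,0],"roll":0,"jaw":1},{"xyz":[0,-0.004,0],"roll":0,"jaw":1},{"xyz":[0,-0.004,0],"roll":0,"jaw":1},{"xyz":[0,-0.004,0],"roll":0,"jaw":1}]'
```

```text
time_s: 6.2
ee_pos: [434.3, 268.0, 33.0]
ee_rot: [179.8, -0.0, 89.9]
force: [5.4, -1.6, -3.2]
gripper_width: 0.7
```

```bash
python3 -m pendant '[{"xyz":[0,-0.001,0],"roll":0,"jaw":1},{"xyz":[0,-0.002,0],"roll":0,"jaw":1},{"xyz":[0,-0.002,0],"roll":0,"jaw":1},{"xyz":[0,-0.002,0],"roll":0,"jaw":1},{"xyz":[0,-0.002,0],"roll":0,"jaw":1},{"xyz":[0,-0.002,0],"roll":0,"jaw":1},{"xyz":[0,-0.002,0],"roll":0,"jaw":1},{"xyz":[0,-0.002,0],"roll":0,"jaw":1}]'
```

```text
time_s: 7.2
ee_pos: [434.3, 268.1, 33.1]
ee_rot: [179.6, -0.0, 90.0]
force: [9.2, -2.6, -6.1]
gripper_width: 0.5
```

The tray is at its stop: the position holds at 434.3 while force rises from 5.4 to 9.2 N. I back off 8 mm and lift.

```bash
python3 -m pendant '[{"xyz":[0,0.004,0],"roll":0,"jaw":1},{"xyz":[0,0.008,0],"roll":0,"jaw":1},{"xyz":[0,0.008,0],"roll":0,"jaw":1},{"xyz":[0,0.008,-0.008],"roll":0,"jaw":1},{"xyz":[0,0.008,-0.025],"roll":0,"jaw":1},{"xyz":[0,0.008,-0.045],"roll":0,"jaw":1},{"xyz":[0,0.008,-0.065],"roll":0,"jaw":1},{"xyz":[0,0.008,-0.070],"roll":0,"jaw":1}]'
python3 -m pendant '[{"xyz":[0.010,-0.010,0],"roll":0,"jaw":1},{"xyz":[0.030,-0.022,0],"roll":0,"jaw":1},{"xyz":[0.050,-0.032,0],"roll":0,"jaw":1},{"xyz":[0.064,-0.036,0],"roll":0,"jaw":1},{"xyz":[0.068,-0.036,0.005],"roll":0,"jaw":1},{"xyz":[0.068,-0.036,0.025],"roll":0,"jaw":1},{"xyz":[0.068,-0.036,0.035],"roll":0,"jaw":1},{"xyz":[0.068,-0.036,0.035],"roll":0,"jaw":1}]'
python3 - <<'E'
from h import *
im,d=grab('wrist'); cv2.imwrite('pics/w3.png',im[60:400,100:540].repeat(1,0)); rel([402,336,32],90)
E
```

```text
time_s: 8.2
ee_pos: [439.3, 268.6, 104.6]
ee_rot: [179.9, -0.1, 89.9]
force: [-0.5, 0.0, 0.5]
gripper_width: 0.4
time_s: 9.2
ee_pos: [402.6, 335.4, 67.0]
ee_rot: [-179.9, 0.1, 89.9]
force: [-0.3, -0.4, 0.2]
gripper_width: 0.6
shift [ 0.2 -1.  35.7] roll -0.1 at [403.1 335.8  67.7] [-180.     0.    89.9] F [ 0.6 -0.2 -0.2]
```

View pics/w3.png

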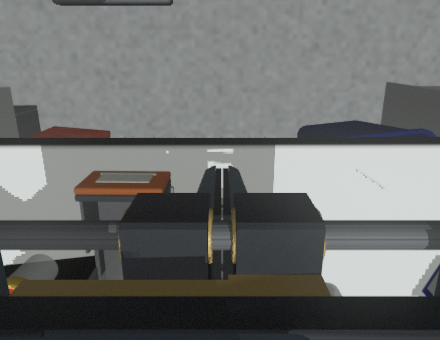

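The right tray (picture 125,185) stands out. The fingers (222,180) are over the worktop in front of the left lip. I lower, then push.

```bash
python3 -m pendant '[{"xyz":[0,0,0.010],"roll":0,"jaw":1},{"xyz":[0,0,0.025],"roll":0,"jaw":1},{"xyz":[0,0,0.035],"roll":0,"jaw":1},{"xyz":[0,0.002,0.035],"roll":0,"jaw":1},{"xyz":[0,0.006,0.035],"roll":0,"jaw":1},{"xyz":[0,0.010,0.035],"roll":0,"jaw":1},{"xyz":[0,0.012,0.035],"roll":0,"jaw":1},{"xyz":[0,0.014,0.035],"roll":0,"jaw":1}]'
python3 -m pendant '[{"xyz":[0,0.002,0],"roll":0,"jaw":1},{"xyz":[0,0.004,0],"roll":0,"jaw":1},{"xyz":[0,0.006,0],"roll":0,"jaw":1},{"xyz":[0,0.008,0],"roll":0,"jaw":1},{"xyz":[0,0.010,0],"roll":0,"jaw":1},{"xyz":[0,0.011,0],"roll":0,"jaw":1},{"xyz":[0,0.012,0],"roll":0,"jaw":1},{"xyz":[0,0.012,0],"roll":0,"jaw":1}]'
python3 -m pendant '[{"xyz":[0,0.001,0],"roll":0,"jaw":1},{"xyz":[0,0.002,0],"roll":0,"jaw":1},{"xyz":[0,0.003,0],"roll":0,"jaw":1},{"xyz":[0,0.004,0],"roll":0,"jaw":1},{"xyz":[0,0.005,0],"roll":0,"jaw":1},{"xyz":[0,0.006,0],"roll":0,"jaw":1},{"xyz":[0,0.006,0],"roll":0,"jaw":1},{"xyz":[0,0.006,0],"roll":0,"jaw":1}]'
```

```text
time_s: 10.25
ee_pos: [417.1, 336.2, 33.1]
ee_rot: [180.0, -0.0, 89.9]
force: [-2.0, 0.3, 0.4]
gripper_width: 0.4
time_s: 11.25
ee_pos: [429.1, 336.0, 32.9]
ee_rot: [180.0, -0.0, 89.9]
force: [-0.6, -0.5, -0.3]
gripper_width: 0.1
time_s: 12.25
ee_pos: [432.0, 336.0, 32.9]
ee_rot: [-179.7, 0.0, 89.8]
force: [-9.3, 1.6, 5.2]
gripper_width: 0.3
```

```bash
python3 -m pendant '[{"xyz":[0,0.001,0],"roll":0,"jaw":1},{"xyz":[0,0.002,0],"roll":0,"jaw":1},{"xyz":[0,0.002,0],"roll":0,"jaw":1},{"xyz":[0,0.002,0],"roll":0,"jaw":1},{"xyz":[0,0.002,0],"roll":0,"jaw":1},{"xyz":[0,0.002,0],"roll":0,"jaw":1},{"xyz":[0,0.002,0],"roll":0,"jaw":1},{"xyz":[0,0.002,0],"roll":0,"jaw":1}]'
python3 -m pendant '[{"xyz":[0,-0.006,0],"roll":0,"jaw":1},{"xyz":[0,-0.020,0],"roll":0,"jaw":1},{"xyz":[0,-0.030,0],"roll":0,"jaw":1},{"xyz":[0,-0.036,-0.010],"roll":0,"jaw":1},{"xyz":[0,-0.040,-0.050],"roll":0,"jaw":1},{"xyz":[0,-0.045,-0.100],"roll":0,"jaw":1},{"xyz":[0,-0.050,-0.150],"roll":0,"jaw":1},{"xyz":[0,-0.050,-0.170],"roll":0,"jaw":1}]'
python3 -m pendant '[{"xyz":[0.02,-0.010,0],"roll":0,"jaw":1},{"xyz":[0.06,-0.02,0],"roll":0,"jaw":1},{"xyz":[0.1,-0.04,0],"roll":0,"jaw":1},{"xyz":[0.14,-0.06,0],"roll":0,"jaw":1},{"xyz":[0.17,-0.07,0],"roll":0,"jaw":1},{"xyz":[0.18,-0.08,0],"roll":0,"jaw":1},{"xyz":[0.18,-0.08,0],"roll":0,"jaw":1},{"xyz":[0.18,-0.08,0],"roll":0,"jaw":1}]'
python3 - <<'E'
from h import *
im,d=grab('top'); cv2.imwrite('pics/t2.png',cv2.resize(im[190:270,190:340],None,fx=5,fy=5,interpolation=cv2.INTER_CUBIC)); print(env.state()['ee_pos'])
E
```

```text
time_s: 13.25
ee_pos: [432.1, 336.0, 32.9]
ee_rot: [-179.5, 0.1, 89.8]
force: [-15.2, 3.2, 9.0]
gripper_width: 0.3
time_s: 14.25
ee_pos: [387.8, 337.1, 207.2]
ee_rot: [179.7, -0.3, 89.9]
force: [0.5, -0.0, -0.4]
gripper_width: 0.5
time_s: 15.25
ee_pos: [307.7, 515.2, 203.2]
ee_rot: [180.0, 0.0, 89.8]
force: [-1.1, -0.3, 0.2]
gripper_width: 0.2
[307.87018277 515.21291045 203.27202248]
```

View pics/t2.png

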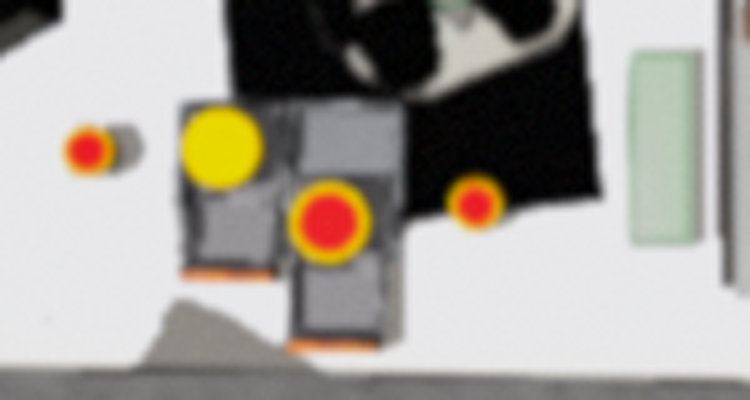

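The left tray is home, with its pot at (222,148) and lip at row 274. The red-sticker tray is out, with its pot at (330,222) and lip at row 346. The 72 px gap is about 44 mm, which matches the full 42 mm travel. Both pots stand, and the neighbours look unmoved.

```bash
python3 -c "
from workcell import env
print(env.job_done())"
```

```text
the job is handed in; nothing more can be done
None
```

I drew the right tray, which holds the large pot with the red sticker, out to its stop, and pushed the left tray, with the plain pot, fully home. The job is handed in at about 15 s of the 35 s allowed; no verdict was reported.

- **Right tray at its stop:** I hooked the lip with shut fingers. The tool held at x = 434.3 mm while the force rose from 5.4 to 9.2 N.
- **Left tray home:** I pushed on the outside of the lip. The tool held at x ≈ 432 mm while the force rose from 9.3 to 15.2 N.
- **Final top view:** The two lips are about 44 mm apart, which matches the full 42 mm of travel. Both pots stand in their trays, the small look-alike pots and the green box look unmoved, and the arm is clear of everything.
- **Not checked:** I did not re-check the white pot, timer and pen in the final view, but the arm never went near them. No check failed or disagreed.

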